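# Clip the large sample tube into the tube rocker

### The job

Load the tube rocker: take the large sample tube, the one that is both long and thick, from its cradle and press it down, gripper still on it, into the empty pair of spring clips on the rocker until it snaps fully home in both, roughly centred along its length. Then let go of it. Leave the short tube and the thin tube lying in their cradles.

Things in the scene. Friction and masses are not known exactly. Their poses are not given: they have to be found in the camera images.
- tube_large_mid (a point): Centre of the large tube: closed amber-brown plastic tube with flush white cap, 28 mm diameter throughout, 130 mm long, 70 g. x axis along it. It lies level, axis 30 mm above the bench, in one of three low white cradles (any one): V supports 24 mm high, 8 mm wide, 30 mm either side of its middle; between them 52 mm free for fingers, over a floor 6 mm high. Other tubes at least 90 mm off.
- clips (a point): Where the tube's centre must lie in the empty pair of steel C clips on the white tube rocker: 102 mm above bench, 40 above its platform. x axis along the pair (tube fits either way round). Clips 12 mm wide, 33 mm either side; fingers fit between. Flared mouth 47 mm wide, 21 mm above this point; throat 23 mm, 9 above. Unsnapped, tube rides 16 mm high; about 10 N straight down snaps it on to its seats.
- tube_short_mid (a point): Centre of the short tube, to be left alone: same make and thickness, 28 mm diameter but only 78 mm long, in another of the three cradles, axis 30 mm above the bench.
- tube_thin_mid (a point): Centre of the thin tube, to be left alone: same make and length, 130 mm, but only 16 mm diameter, in another of the three cradles, axis 22 mm above the bench. (One more thin tube, a fixed part of the rocker, fills the small clip pair parallel to the empty one, 105 mm to its -y side and 24 mm lower.)
There are look-alikes about, which are no part of the job. What is shaped like the part that bears tube_large_mid but green or turquoise is not meant.

How it is judged (in metres and radians):
On the way:
1. the large tube has been pressed home in both clips by the gripper, which is still touching it (x of tube_large_mid in the frame of clips between -0.02 and 0.02 m and y of tube_large_mid in the frame of clips between -0.006 and 0.006 m and z of tube_large_mid in the frame of clips between -0.006 and 0.006 m and angle between the x axis of tube_large_mid and the x axis of clips, either way round below 0.17 rad and contact force between the fingers and tube_large above 0.5 N), for 0.1 s.
At the end, for the whole second after the job is handed in: The large tube lies at rest, snapped home in both clips: its centre within 20 mm of the clips' middle along their line and within 6 mm sideways and in height, its axis within about 10 degrees of theirs. The short and the thin tube are within 20 mm of where they lay (x of tube_large_mid in the frame of clips between -0.02 and 0.02 m and y of tube_large_mid in the frame of clips between -0.006 and 0.006 m and z of tube_large_mid in the frame of clips between -0.006 and 0.006 m and angle between the x axis of tube_large_mid and the x axis of clips, either way round below 0.17 rad and linear speed of tube_large below 0.02 m/s and distance of each of tube_short_mid, tube_thin_mid from where it was at the start of the episode below 0.02 m); the robot touches nothing.
It fails at once if the short or the thin tube is moved by more than 30 mm (distance of any of tube_short_mid, tube_thin_mid from where it was at the start of the episode above 0.03 m).
It also fails if it takes over 43 s, if anything falls off the work surface, if the arm or the gripper's body presses on something with over 40 N, if the wrist force passes 120 N, or if a joint passes its speed limit or range.

### The arm

A 6-joint arm with a two-finger parallel gripper is mounted at the origin on the work surface. World frame = base frame: x ahead of the robot, y to its left, z up, the work surface at z = 0. Lengths are in m, angles in degrees, forces in N, time in s.
With the tool pointing down it reaches from about 0.3 to 0.75 m from the base axis. Payload 8.5 kg.
Tool frame: the origin (TCP) lies at the very end of the fingers, on their centre line; the grasp point (between the pads) lies 19 mm behind it (env.grip_point_offset is the distance from the TCP to the grasp point, in m); z points along the fingers, y is the direction in which the jaws open and shut (so a half turn about z gives the same grasp; the last joint's range is limited). The gripper opens to 85 mm and grips with 20 to 120 N. Pads are 22 mm wide; open, the fingers measure 114 mm over their backs; the gripper's body (76 mm by 85 mm) begins 54 mm behind the grasp point. The pads swing forward as they close: fully open they stand 13 mm farther back than shut.
Start: joints at [-76.564, 21.807, 74.336, -0, 83.858, -12.336], TCP at [0.239, -0.495, 0.231] pointing down, gripper open.
Joint ranges: [-178.18, 178.18], [-50.72, 133.34], [12.68, 142.11], [-81.47, 261.47], [9.98, 163.14], [-165.26, 165.26]. Speed limits (degrees/s): [136.94, 136.94, 180, 180, 180, 180].

### API

Orientations are given as a 3x3 rotation matrix whose columns are the frame's x, y, z axes.
In Python, from rig import env gives the robot as it stands.
- The arm moves only by the tool move_arm, never from a script. Its argument "moves" is a list of rows, each a list of 4 numbers: the shift along the tool's x, y, z in mm, then the turn about the tool's z in rad. In form: [[tx, ty, tz, spin], ...]. A call has 1 to 20 rows; each row is the pose to reach, as a shift and turn from the pose commanded when the call began, along the tool's axes at that moment; what a row does not reach only later rows make up. A row lasts 1/10 s, in which the tool goes at most 50 mm and 8.59 degrees, less where a joint would pass 70% of its speed; a pose out of reach is approached as far as the arm can. A call with a gripper value outside its range is refused whole. "grip" is the closure, from 0 (fully open) to 1 (shut), set as the call begins (left out, the last holds). The fingers move at their own pace and stop on an object; "grip_force" is the grip in N (left out, the last holds). Time passes only in rows, so rows that repeat a pose let the fingers close. It gives the time, the measured TCP pose, the force and the opening at its end, in the units of the state.
- env.observe(): the state, without advancing time (a new reading comes with each control period).
- env.get_image(name): name is "side" or "top" or "wrist"; returns the picture (384x512x3 uint8, red, green, blue); there is no depth.
- env.get_calibration(name): a dict with "fovy" (degrees; the focal length in pixels is half the picture's height over the tangent of half this angle, whatever the lens; pixels are square), "cx", "cy" (the principal point, pixels), "extrinsics" (4x4, takes a point from world to camera coordinates); the wrist camera has in their place "tool_from_camera" (4x4, takes a point from camera to tool coordinates, whose origin is the TCP and whose axes are the flange's). Camera axes: x right, y up, looking along -z (the intrinsics and any distortion apply to the point x, -y, -z); pixel columns grow to the right and rows downward; lengths in m; the calibration is good to about 2 mm. A picture is of the moment at which its call begins: read the wrist's pose just before it. get_calibration takes no time and is no camera call.
- env.close_job(): hands the job in, once; it reports no verdict.
Trained networks look in the newest picture that a camera, given by its name, has taken for a name from the list of things; names that differ only in an ending like _2 or _b are one class to them, and where a whole thing is asked for, a point or a joint stands for the part that bears it (a point fixed in the world has none). Each returns a list of dicts, best first, with "conf" (0 to 1); they miss things now and then, are a little off and sometimes report something else, mostly with a low value. They report only what shows in the picture. A call takes as long as a camera call. They do not tell look-alikes from the thing itself.
- env.silhouettes(camera, name): "region" (384x512 bool, what is visible of it) and "point" ([row, column] in pixels, amid what is visible of it).
- env.tip_of(camera, name): "point" ([row, column] in pixels: a listed point, or the origin of a listed thing).
The state is a dict: "time_s": time; "q": joint angles; "qvel": joint speeds; "joint_efforts": joint torques, N m; "position": TCP position; "tool_rot": TCP orientation; "ft_force": force on the tool from outside, world axes, zero at the start; "wrist_torque": the same for the moment, N m; "grip_width": finger opening in m.
Only numpy, scipy, OpenCV 4.12 (cv2) and the standard library are available. Lean on these libraries where they do the work, as an engineer would, in place of code of your own. Each camera call takes 0.05 s, during which the arm holds its last target.

## Working session

There is one attempt and no reset: what is moved stays moved. The work goes in short steps, Python scripts to look and compute and a tool call to move; the robot and the scene stay as the last step left them, time stands still between calls to the robot, and variables do not carry over. Pictures are saved under pics/ and viewed, and the job is handed in when it is done.

Besides the shell and the picture viewer there is one more tool, called after "Request:" by a JSON object that holds its "method" and its "body", one argument or row to a line. move_arm: Moves the arm, as the interface text tells. Its arguments: {"type":"object","properties":{"moves":{"type":"array"},"grip":{"type":"number"},"grip_force":{"type":"number"}},"required":["moves"]}

```bash
ls; mkdir -p pics
python3 - <<'E'
from rig import env
import cv2,numpy as np
np.set_printoptions(precision=4,suppress=True)
for n in ["side","top","wrist"]:
    im=env.get_image(n); cv2.imwrite(f"pics/{n}0.png",im[:,:,::-1])
    print(n,env.get_calibration(n))
s=env.observe();print(s)
E
```

```text
pics
side {'fovy': 44.208871504805, 'cx': 253.13120947513568, 'cy': 186.5722615369378, 'extrinsics': array([[-0.9922, -0.1246, -0.0036,  0.5637],
       [ 0.0805, -0.6626,  0.7447, -0.0664],
       [-0.0952,  0.7386,  0.6674, -1.1061],
       [ 0.    ,  0.    ,  0.    ,  1.    ]])}
top {'fovy': 48.49373458317224, 'cx': 257.51951408207015, 'cy': 181.84039497447273, 'extrinsics': array([[ 0.0798, -0.9968, -0.0028,  0.056 ],
       [ 0.9743,  0.0774,  0.2114, -0.5508],
       [-0.2105, -0.0196,  0.9774, -0.8738],
       [ 0.    ,  0.    ,  0.    ,  1.    ]])}
wrist {'fovy': 71.74635931593534, 'cx': 259.2919870851464, 'cy': 193.54817245418616, 'tool_from_camera': array([[-0.0008,  0.9555,  0.2949,  0.0757],
       [ 1.    ,  0.001 , -0.0005,  0.0001],
       [-0.0008,  0.2949, -0.9555, -0.1424],
       [ 0.    ,  0.    ,  0.    ,  1.    ]])}
{'time_s': 0.15, 'q': array([-76.5674,  21.8338,  74.3723,  -0.0009,  83.8587, -12.3356]), 'qvel': array([ 0.0932, -0.1542, -0.226 ,  0.0737, -0.0315, -0.0122]), 'joint_efforts': array([  0.0024, -44.8625, -23.1344,  -0.0002,   0.0039,   0.    ]), 'position': array([ 0.239 , -0.4951,  0.2309]), 'tool_rot': array([[ 0.9006,  0.4347, -0.0003],
       [ 0.4347, -0.9006,  0.0011],
       [ 0.0002, -0.0011, -1.    ]]), 'ft_force': array([ 0.2067, -0.4549, -0.2766]), 'wrist_torque': array([-0.025 , -0.01  , -0.0215]), 'grip_width': 0.08532883462613461}
```

View pics/top0.png

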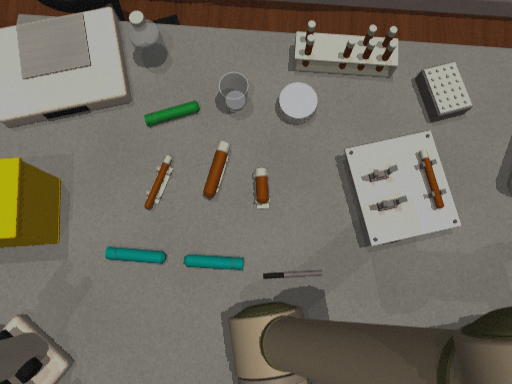

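View pics/side0.png

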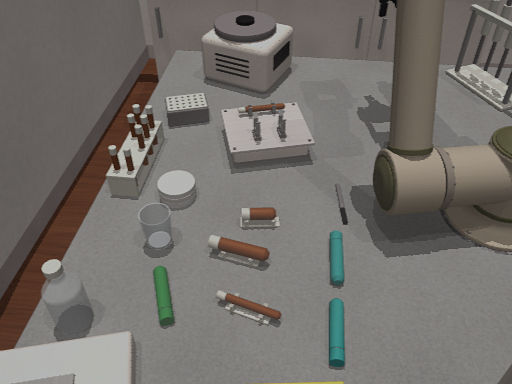

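View pics/wrist0.png

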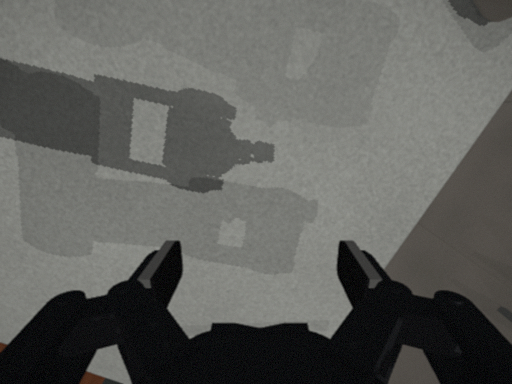

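The top view shows three amber tubes: thin at (158,182), long and thick at (217,168), and short at (262,186). The large one is (217,168). The empty clips are at (379,175) and (388,204). The green and turquoise tubes are look-alikes. Next I'll measure and crop.

```bash
cat > h.py <<'E'
from rig import env
import numpy as np,cv2
np.set_printoptions(precision=4,suppress=True)
def K(c):
    f=192/np.tan(np.radians(c['fovy'])/2); return f
def ext(n,s=None):
    c=env.get_calibration(n)
    if n!='wrist': return c,c['extrinsics']
    T=np.eye(4);T[:3,:3]=s['tool_rot'];T[:3,3]=s['position']
    return c,np.linalg.inv(T@c['tool_from_camera'])
def ray(n,rc,s=None):
    c,E=ext(n,s);f=K(c)
    d=np.array([(rc[1]-c['cx'])/f,-(rc[0]-c['cy'])/f,-1.])
    R=E[:3,:3];return -R.T@E[:3,3],R.T@d
def atz(n,rc,z,s=None):
    o,d=ray(n,rc,s);return o+d*(z-o[2])/d[2]
def proj(n,p,s=None):
    c,E=ext(n,s);f=K(c);q=E[:3,:3]@p+E[:3,3]
    return np.array([c['cy']-f*q[1]/-q[2],c['cx']+f*q[0]/-q[2]])
def axis(reg):
    r,c=np.nonzero(reg);m=np.array([r.mean(),c.mean()]);X=np.c_[r,c]-m
    u=np.linalg.svd(X.T@X)[0][:,0];t=X@u
    return m+u*t.min(),m+u*t.max(),(X@np.array([-u[1],u[0]])).ptp() if hasattr(X,'ptp') else np.ptp(X@np.array([-u[1],u[0]]))
E
python3 - <<'E'
from h import *
for n in ['top','side']:
    print(env.get_calibration(n).keys())
    im=env.get_image(n)
    if n=='top':
        a=cv2.resize(im[130:260,130:460],None,fx=2.4,fy=2.4,interpolation=cv2.INTER_CUBIC);cv2.imwrite('pics/topc.png',a[:,:,::-1])
    for k,z in [('tube_large_mid',.03),('clips',.102),('tube_short_mid',.03),('tube_thin_mid',.022)]:
        for d in env.tip_of(n,k)[:3]: print(n,k,'tip',d['conf'],np.array(d['point']),atz(n,d['point'],z))
        if k!='clips':
          for d in env.silhouettes(n,k)[:3]:
            a,b,w=axis(d['region']);A=atz(n,a,z);B=atz(n,b,z)
            print('   sil',d['conf'],a,b,w,A,B,'mid',(A+B)/2,'L',np.linalg.norm(A-B),'ang',np.degrees(np.arctan2(*(B-A)[1::-1])))
print(env.observe()['time_s'])
E
```

```text
dict_keys(['fovy', 'cx', 'cy', 'extrinsics'])
top tube_large_mid tip 0.96 [114.8 170.7] [0.6946 0.3154 0.03  ]
top tube_large_mid tip 0.83 [262.9 214.5] [0.3641 0.1789 0.03  ]
top tube_large_mid tip 0.68 [252.1 137.6] [0.3738 0.3485 0.03  ]
   sil 0.81 [195.4725 207.4799] [141.8705 224.5945] 13.19304966535574 [0.5108 0.2096 0.03  ] [0.6388 0.1834 0.03  ] mid [0.5748 0.1965 0.03  ] L 0.13067264173579726 ang -11.568995637649905
   sil 0.77 [119.8981 145.2533] [104.9064 198.4096] 13.202930301553526 [0.6775 0.3731 0.03  ] [0.7242 0.2535 0.03  ] mid [0.7008 0.3133 0.03  ] L 0.12843014033606226 ang -68.63383274751044
   sil 0.75 [259.431  184.8448] [263.0958 242.2493] 12.718736546775872 [0.3664 0.2439 0.03  ] [0.3685 0.1189 0.03  ] mid [0.3674 0.1814 0.03  ] L 0.12506434177865106 ang -89.0119357841101
top clips tip 0.63 [186.8 385.9] [ 0.546 -0.168  0.102]
top tube_short_mid tip 0.83 [183.7 263.4] [0.5476 0.0867 0.03  ]
   sil 0.88 [202.1156 262.3862] [167.7903 259.9276] 12.255108352205362 [0.5055 0.0857 0.03  ] [0.5839 0.0974 0.03  ] mid [0.5447 0.0916 0.03  ] L 0.07922749865570937 ang 8.
[... 1143 characters left out ...]
e tube_short_mid tip 0.84 [212.3 258.2] [0.5454 0.0879 0.03  ]
   sil 0.91 [213.9489 241.9098] [213.3394 276.0418] 12.87294342649869 [0.5813 0.0976 0.03  ] [0.5049 0.0864 0.03  ] mid [0.5431 0.092  0.03  ] L 0.07727734531678611 ang -171.60853621216458
side tube_thin_mid tip 0.79 [304.1 246.5] [0.5396 0.328  0.022 ]
   sil 0.94 [316.1531 280.945 ] [293.5855 218.149 ] 10.11661037498757 [0.4723 0.3463 0.022 ] [0.5975 0.311  0.022 ] mid [0.5349 0.3286 0.022 ] L 0.13004253556779732 ang -15.739567709591704
   sil 0.51 [255.8582 269.5197] [240.0775 208.463 ] 15.839477214594737 [0.5078 0.2049 0.022 ] [0.6431 0.1772 0.022 ] mid [0.5754 0.1911 0.022 ] L 0.13811921504816477 ang -11.557344897506454
0.95
```

View pics/topc.png

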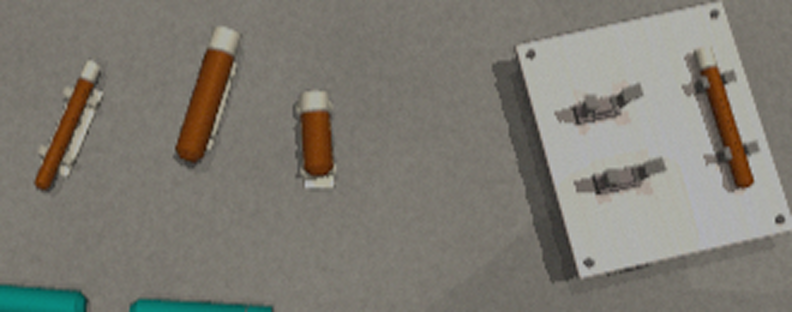

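The crop confirms the brown long, thick tube at (217,168) in the top picture. Both cameras agree on its middle, (0.575, 0.1965), with its axis at -11.5° and length about 0.131 m. The clips are at about (0.545, -0.17). I'll hover over the clips first for a wrist view.

Request:
{"method": "move_arm", "body": {
  "moves": [
    [417,-160,0,0.1],
    [417,-160,0,0.1],
    [417,-160,0,0.1],
    [417,-160,0,0.1],
    [417,-160,0,0.1],
    [417,-160,0,0.1],
    [417,-160,0,0.1],
    [417,-160,0,0.1],
    [417,-160,0,0.1],
    [417,-160,0,0.1],
    [417,-160,0,0.1],
    [417,-160,0,0.1],
    [417,-160,0,0.1]
  ],
  "grip": 0,
  "grip_force": 90
}}

```text
time_s: 2.25
position: [0.5444, -0.171, 0.2314]
tool_rot: [[0.94, 0.341, -0.0], [0.341, -0.94, -0.0], [-0.0, 0.0, -1.0]]
ft_force: [0.2, -0.8, -1.0]
grip_width: 0.0852
```

Run:
```python
from h import *
import pickle
s=env.observe();im=env.get_image('wrist');pickle.dump((s,im),open('w1.pkl','wb'))
print(s['time_s'],s['position'],s['tool_rot'],np.abs(s['qvel']).max())
cv2.imwrite('pics/w1.png',cv2.resize(im,None,fx=1.5,fy=1.5)[:,:,::-1])
for d in env.tip_of('wrist','clips')[:3]: print(d['conf'],d['point'],atz('wrist',d['point'],.102,s))
```

```text
2.25 [ 0.5444 -0.171   0.2314] [[ 0.9401  0.3409 -0.0001]
 [ 0.3409 -0.9401 -0.0001]
 [-0.0001  0.0001 -1.    ]] 0.18284024289994452
0.64 [184.3, 261.2] [ 0.5472 -0.1723  0.102 ]
```

View pics/w1.png

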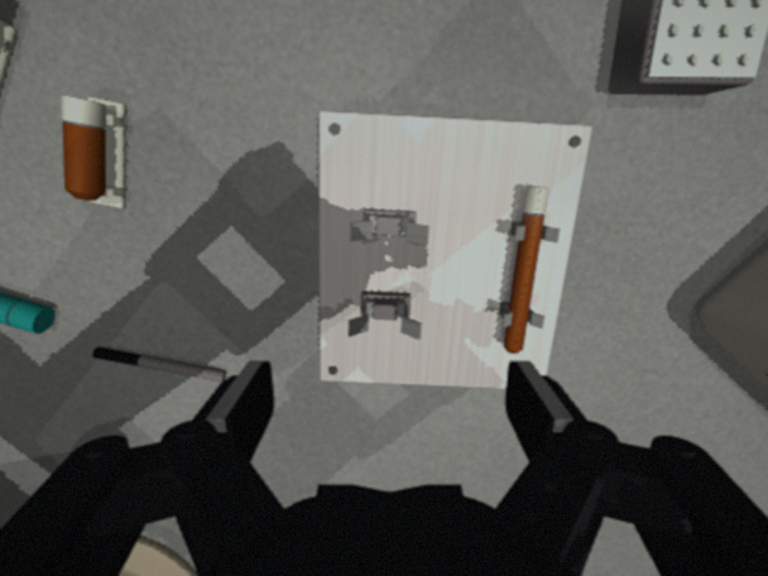

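The wrist view shows the clips at about (388,228) and (385,310) in the enlarged picture, with the fixed thin tube at (525,270). The pair looks nearly aligned with the tool x axis. I'll enlarge the clips to get their exact line.

Run:
```python
import pickle,cv2,numpy as np
s,im=pickle.load(open('w1.pkl','rb'))
c=cv2.resize(im[120:240,205:375],None,fx=4.6,fy=4.6,interpolation=cv2.INTER_CUBIC)
cv2.imwrite('pics/w1c.png',c[:,:,::-1])
```

```text
(no output)
```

View pics/w1c.png

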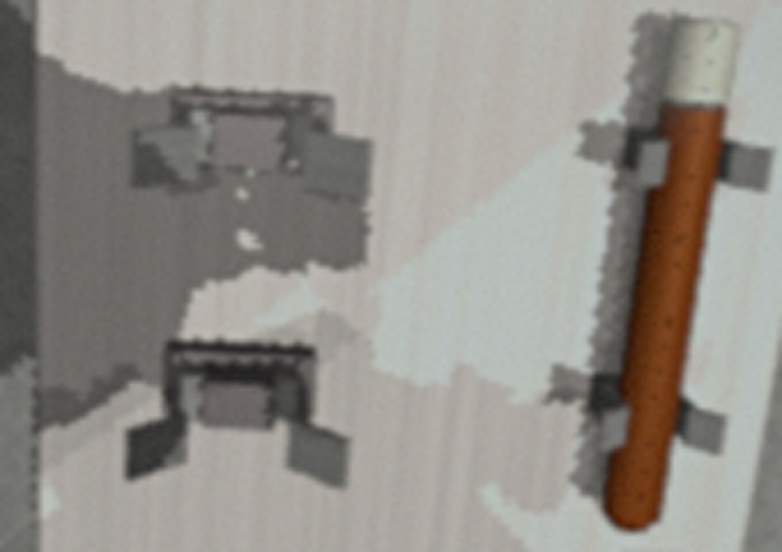

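Run:
```python
from h import *
import pickle
s,im=pickle.load(open('w1.pkl','rb'))
g=lambda x,y,z: atz('wrist',(120+(y+.5)/4.6-.5,205+(x+.5)/4.6-.5),z,s)
def rep(n,A,B): 
    d=A-B;print(n,A,B,'mid',(A+B)/2,'L',np.linalg.norm(d),'ang',np.degrees(np.arctan2(d[1],d[0])))
rep('lips',(g(133,158,.123)+g(371,172,.123))/2,(g(126,458,.123)+g(348,465,.123))/2)
print('mouth',np.linalg.norm(g(133,158,.123)-g(371,172,.123)),np.linalg.norm(g(126,458,.123)-g(348,465,.123)))
rep('seat',g(247,142,.088),g(236,403,.088))
rep('thin',g(703,30,.078),g(633,520,.078))
rep('plate L edge',g(40,60,.062),g(40,540,.062))
# plate corner holes in 1.5x image
h=lambda x,y:atz('wrist',(y/1.5,x/1.5),.062,s)
rep('holesL',h(334,129),h(333,370)); 
m=(g(703,30,.078)+g(633,520,.078))/2
print('105 off thin mid:')
for a in (16,18,20): print(a,m+.105*np.array([-np.sin(np.radians(a)),np.cos(np.radians(a)),0]))
```

```text
lips [ 0.5784 -0.159   0.123 ] [ 0.5153 -0.1783  0.123 ] mid [ 0.5469 -0.1686  0.123 ] L 0.06597897597840609 ang 16.987191865214637
mouth 0.049077853083989154 0.0492536193072545
seat [ 0.5779 -0.158   0.088 ] [ 0.516  -0.1773  0.088 ] mid [ 0.547  -0.1677  0.088 ] L 0.06480723192286574 ang 17.40308164458459
thin [ 0.6377 -0.2504  0.078 ] [ 0.5173 -0.2888  0.078 ] mid [ 0.5775 -0.2696  0.078 ] L 0.12642853287115663 ang 17.700612472371933
plate L edge [ 0.5761 -0.1036  0.062 ] [ 0.4496 -0.1422  0.062 ] mid [ 0.5128 -0.1229  0.062 ] L 0.13218911043610432 ang 16.963027492337105
holesL [ 0.6273 -0.0987  0.062 ] [ 0.4401 -0.157   0.062 ] mid [ 0.5337 -0.1278  0.062 ] L 0.19599309729034925 ang 17.30247990209942
105 off thin mid:
16 [ 0.5486 -0.1686  0.078 ]
18 [ 0.5451 -0.1697  0.078 ]
20 [ 0.5416 -0.1709  0.078 ]
```

The measurements agree: clips at (0.547, -0.1685), axis at 17.3°, spacing 66 mm as given. Next I'll go above the large tube.

Request:
{"method": "move_arm", "body": {
  "moves": [
    [154,-335,0,0.548],
    [154,-335,0,0.548],
    [154,-335,0,0.548],
    [154,-335,0,0.548],
    [154,-335,50,0.548],
    [154,-335,50,0.548],
    [154,-335,50,0.548],
    [154,-335,50,0.548],
    [154,-335,50,0.548],
    [154,-335,50,0.548],
    [154,-335,50,0.548],
    [154,-335,50,0.548]
  ]
}}

```text
time_s: 3.55
position: [0.5753, 0.1962, 0.1819]
tool_rot: [[0.98, -0.199, 0.001], [-0.199, -0.98, -0.0], [0.001, -0.0, -1.0]]
ft_force: [0.8, 0.1, -0.9]
grip_width: 0.0857
```

Run:
```python
from h import *
import pickle
s=env.observe();im=env.get_image('wrist');pickle.dump((s,im),open('w2.pkl','wb'))
print(s['time_s'],s['position'],s['tool_rot'])
cv2.imwrite('pics/w2.png',cv2.resize(im,None,fx=1.5,fy=1.5)[:,:,::-1])
for d in env.silhouettes('wrist','tube_large_mid')[:3]:
    a,b,w=axis(d['region']);A=atz('wrist',a,.03,s);B=atz('wrist',b,.03,s)
    print(d['conf'],a,b,w,'mid',(A+B)/2,np.linalg.norm(A-B),np.degrees(np.arctan2(*(A-B)[1::-1])))
for d in env.tip_of('wrist','tube_large_mid')[:2]: print(d['conf'],d['point'],atz('wrist',d['point'],.03,s))
```

```text
3.55 [0.5753 0.1962 0.1819] [[ 0.98   -0.1988  0.0009]
 [-0.1988 -0.98   -0.    ]
 [ 0.0009 -0.0002 -1.    ]]
0.96 [121.2666  75.7402] [ 46.9699 172.5124] 31.108260641963696 mid [0.7031 0.3145 0.03  ] 0.1313128009146317 111.27892004535163
0.95 [330.8026 182.3194] [320.4189 220.1151] 15.18469968279911 mid [0.3913 0.3152 0.03  ] 0.05570857064166034 96.84140229276825
0.78 [319.7489 250.4444] [307.5977 343.4247] 23.57784896372201 mid [0.3847 0.1839 0.03  ] 0.12603311465377387 87.5538890970678
0.92 [333.3, 176.6] [0.3854 0.3518 0.03  ]
0.87 [315.9, 295.2] [0.3816 0.1863 0.03  ]
```

View pics/w2.png

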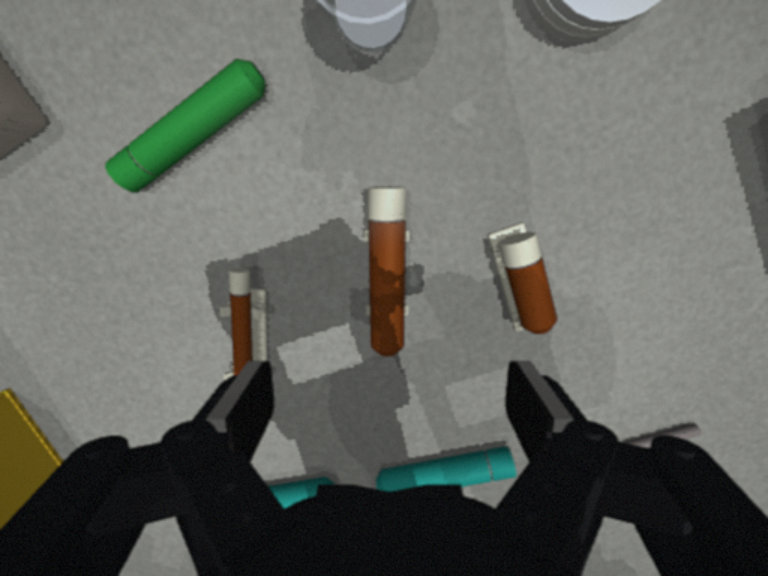

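The target tube runs from (387,186) to (387,355) in the enlarged picture. It is long, thick and amber with a white cap, aligned with the tool and centred between the fingers. I'll check its middle along the axis.

Run:
```python
from h import *
import pickle
s,im=pickle.load(open('w2.pkl','rb'))
A=atz('wrist',(186/1.5,387/1.5),.037,s);B=atz('wrist',(355/1.5,387/1.5),.030,s)
m=(A+B)/2;print(A,B,m,np.linalg.norm(A-B),np.degrees(np.arctan2(*(A-B)[1::-1])))
print('tool', s['tool_rot'].T@(np.array([m[0],m[1],.011])-s['position'])*1000)
```

```text
[0.6378 0.185  0.037 ] [0.5071 0.2119 0.03  ] [0.5725 0.1984 0.0335] 0.13365432796652116 -11.610307154704202
tool [ -3.3688  -1.5687 170.8716]
```

Request:
{"method": "move_arm", "body": {
  "moves": [
    [-1,-1,40,0],
    [-1,-1,80,0],
    [-1,-1,120,0],
    [-1,-1,145,0],
    [-1,-1,162,0],
    [-1,-1,170,0],
    [-1,-1,170,0],
    [-1,-1,170,0]
  ]
}}

```text
time_s: 4.5
position: [0.5748, 0.1987, 0.0123]
tool_rot: [[0.98, -0.197, 0.002], [-0.197, -0.98, 0.0], [0.001, -0.001, -1.0]]
ft_force: [-0.1, 0.1, -0.4]
grip_width: 0.0854
```

Request:
{"method": "move_arm", "body": {
  "moves": [
    [0,0,0,0],
    [0,0,0,0],
    [0,0,0,0],
    [0,0,0,0],
    [0,0,0,0],
    [0,0,0,0],
    [0,0,0,0],
    [0,0,0,0]
  ],
  "grip": 1,
  "grip_force": 100
}}

```text
time_s: 5.3
position: [0.5744, 0.1985, 0.012]
tool_rot: [[0.98, -0.197, 0.001], [-0.197, -0.98, -0.0], [0.001, 0.0, -1.0]]
ft_force: [-1.4, -2.9, 5.5]
grip_width: 0.0254
```

Grip width is 25.4 mm where I expected 28, so I'll lift and inspect.

Request:
{"method": "move_arm", "body": {
  "moves": [
    [0,0,-10,0],
    [0,0,-25,0],
    [0,0,-50,0],
    [0,0,-90,0],
    [0,0,-130,0],
    [0,0,-170,0],
    [0,0,-170,0],
    [0,0,-170,0],
    [0,0,-170,0]
  ]
}}

```text
time_s: 6.2
position: [0.5735, 0.1987, 0.18]
tool_rot: [[0.98, -0.197, -0.003], [-0.197, -0.98, -0.0], [-0.003, 0.001, -1.0]]
ft_force: [-0.1, 0.0, -0.6]
grip_width: 0.0255
```

Run:
```python
from h import *
import pickle
s=env.observe();im=env.get_image('wrist');im2=env.get_image('side')
pickle.dump((s,im,im2),open('w3.pkl','wb'))
print(s['time_s'],s['position'],s['grip_width'],s['ft_force'],s['wrist_torque'])
cv2.imwrite('pics/w3.png',cv2.resize(im[150:],None,fx=1.5,fy=1.5)[:,:,::-1])
cv2.imwrite('pics/s3.png',cv2.resize(im2[100:300,130:400],None,fx=2.8,fy=2.8)[:,:,::-1])
```

```text
6.2 [0.5735 0.1987 0.18  ] 0.025511695142948782 [-0.1167  0.0099 -0.5876] [ 0.0258  0.0216 -0.0457]
```

View pics/w3.png

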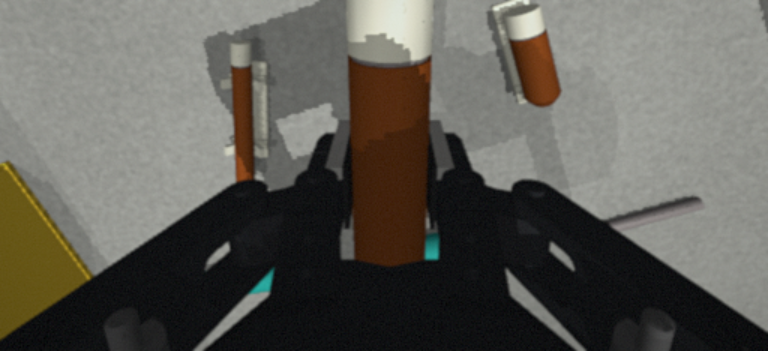

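View pics/s3.png

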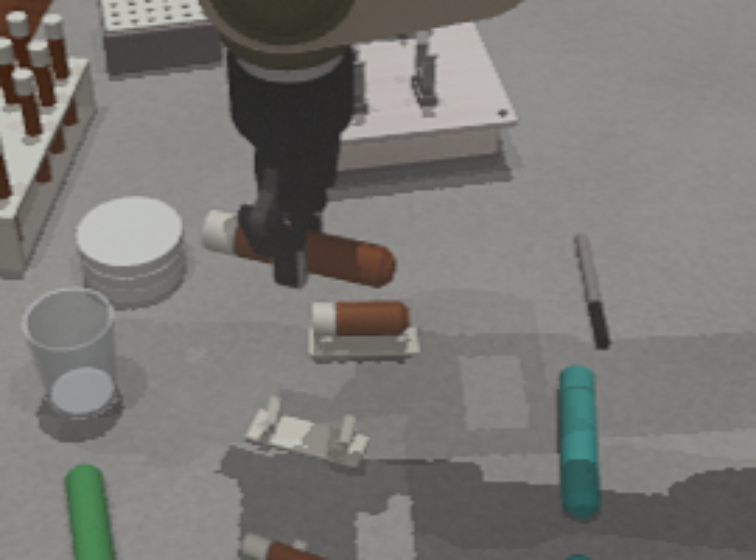

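The tube is held level and its cradle is empty. I'll work out its position in the tool frame from the side view: its ends are at about (207,230) and (392,266) in the crop.

Run:
```python
from h import *
import pickle
s,im,im2=pickle.load(open('w3.pkl','rb'))
R=s['tool_rot'];p=s['position']
for xy in [(207,230),(392,266)]:
    rc=(100+xy[1]/2.8,130+xy[0]/2.8)
    o,d=ray('side',rc); n=R[:,1]; t=(n@(p-o))/(n@d); q=o+t*d
    print(R.T@(q-p)*1000,q)
# wrist: cap/brown boundary and cap end
for d in env.silhouettes('side','tube_large_mid')[:4]: print(d['conf'],d['point'],axis(d['region']))
```

```text
[ 66.1113  -0.     -16.8183] [0.6383 0.1857 0.1967]
[-65.0483  -0.     -21.3667] [0.5097 0.2115 0.2016]
0.91 [297.1, 162.8] (array([324.9964, 167.0277]), array([265.8171, 159.4234]), np.float64(15.005126979465405))
0.83 [188.9, 244.6] (array([195.8942, 271.2289]), array([181.6954, 202.649 ]), np.float64(16.340790971636824))
0.63 [255.2, 334.8] (array([282.0892, 337.1687]), array([230.9195, 335.557 ]), np.float64(12.844099330529584))
```

The tube centre lies at (0.5, 0, -19) mm in the tool frame, as intended. Next I'll move over the clips.

Request:
{"method": "move_arm", "body": {
  "moves": [
    [46,365,0,-0.5],
    [46,365,0,-0.5],
    [46,365,0,-0.5],
    [46,365,0,-0.5],
    [46,365,0,-0.5],
    [46,365,0,-0.5],
    [46,365,0,-0.5],
    [46,365,0,-0.5],
    [46,365,0,-0.5],
    [46,365,0,-0.5],
    [46,365,0,-0.5],
    [46,365,0,-0.5]
  ]
}}

```text
time_s: 7.55
position: [0.5475, -0.1668, 0.1813]
tool_rot: [[0.954, 0.299, -0.0], [0.299, -0.954, 0.0], [-0.0, -0.0, -1.0]]
ft_force: [0.3, 0.4, 0.1]
grip_width: 0.0253
```

Run:
```python
from h import *
s=env.observe();im=env.get_image('wrist');im2=env.get_image('side');im3=env.get_image('top')
print(s['time_s'],s['position'],s['tool_rot'],s['grip_width'],s['ft_force'])
cv2.imwrite('pics/w4.png',cv2.resize(im,None,fx=1.5,fy=1.5)[:,:,::-1])
a=cv2.resize(im2[60:180,190:340],None,fx=4,fy=4)
cv2.imwrite('pics/s4.png',a[:,:,::-1])
R=s['tool_rot'];p=s['position'];print('tool err mm',R.T@(np.array([.547,-.1685,.083])-p)*1000,17.3-np.degrees(np.arctan2(R[1,0],R[0,0])))
```

```text
7.55 [ 0.5475 -0.1668  0.1813] [[ 0.9543  0.2989 -0.0002]
 [ 0.2989 -0.9543  0.0003]
 [-0.0001 -0.0003 -1.    ]] 0.025277455482318367 [0.3048 0.4129 0.0811]
tool err mm [-1.003   1.4605 98.2795] -0.09010571201379491
```

View pics/w4.png

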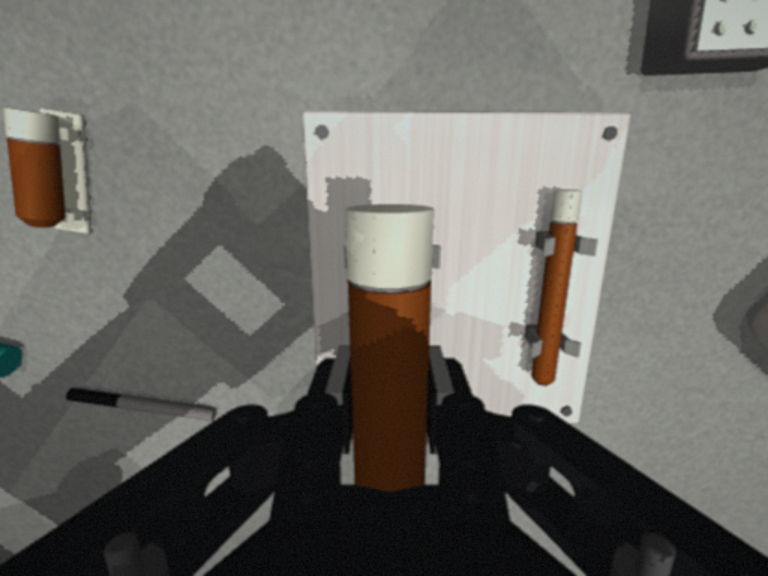

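View pics/s4.png

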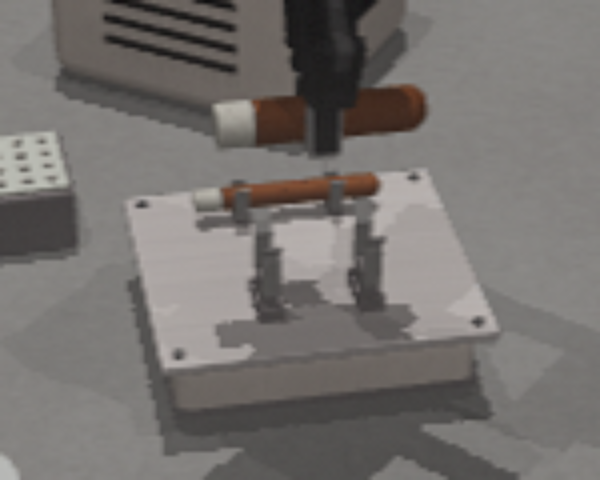

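Run:
```python
from h import *
s=env.observe();im=env.get_image('wrist')
a=cv2.resize(im[130:200,210:310],None,fx=7,fy=7,interpolation=cv2.INTER_CUBIC)
cv2.imwrite('pics/w5.png',a[:,:,::-1])
R=s['tool_rot'];p=s['position']
for c in (345,440,392.5): print(c,(R.T@(atz('wrist',(257/1.5,c/1.5),.123,s)-p)*1000))
```

```text
345 [ 31.7296 -22.4843  58.391 ]
440 [31.6826 26.3888 58.39  ]
392.5 [31.7061  1.9501 58.3905]
```

View pics/w5.png

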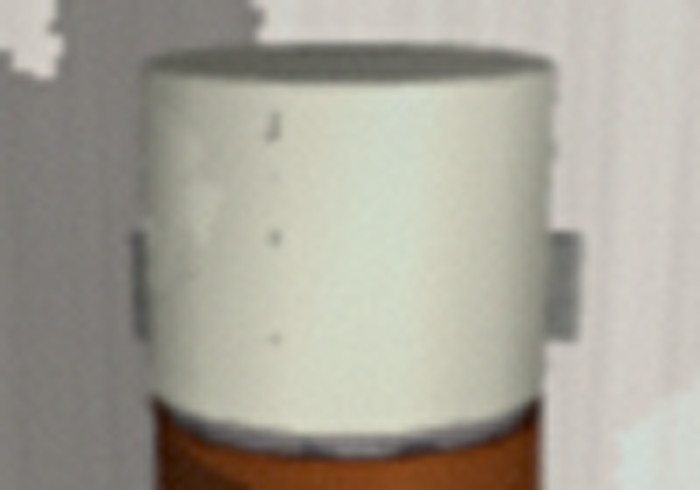

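Both lips show symmetrically once shifted by about 1.3 mm in tool y, which agrees with the 1.5 mm computed. I'll correct that and descend to just above contact.

Request:
{"method": "move_arm", "body": {
  "moves": [
    [-1,1.4,0,0],
    [-1,1.4,20,0],
    [-1,1.4,40,0],
    [-1,1.4,55,0],
    [-1,1.4,65,0],
    [-1,1.4,70,0],
    [-1,1.4,70,0],
    [-1,1.4,70,0]
  ]
}}

```text
time_s: 8.55
position: [0.5472, -0.1699, 0.1119]
tool_rot: [[0.955, 0.297, 0.001], [0.297, -0.955, -0.001], [0.001, 0.001, -1.0]]
ft_force: [0.6, 0.0, -0.7]
grip_width: 0.0252
```

Request:
{"method": "move_arm", "body": {
  "moves": [
    [0,0,4,0],
    [0,0,8,0],
    [0,0,12,0],
    [0,0,14,0],
    [0,0,14,0]
  ]
}}

```text
time_s: 9.05
position: [0.5472, -0.1694, 0.098]
tool_rot: [[0.955, 0.297, 0.001], [0.297, -0.955, 0.0], [0.001, 0.0, -1.0]]
ft_force: [-0.0, 3.9, 6.8]
grip_width: 0.0253
```

Contact came at the expected riding height. Now I'll press.

Request:
{"method": "move_arm", "body": {
  "moves": [
    [0,0,3,0],
    [0,0,6,0],
    [0,0,9,0],
    [0,0,12,0],
    [0,0,14,0],
    [0,0,14,0],
    [0,0,14,0]
  ]
}}

```text
time_s: 9.75
position: [0.5466, -0.1692, 0.0839]
tool_rot: [[0.955, 0.297, -0.0], [0.297, -0.955, 0.001], [-0.0, -0.001, -1.0]]
ft_force: [-4.6, 6.2, 9.9]
grip_width: 0.0252
```

Request:
{"method": "move_arm", "body": {
  "moves": [
    [0,0,1.5,0],
    [0,0,1.5,0],
    [0,0,1.5,0],
    [0,0,1.5,0]
  ]
}}

```text
time_s: 10.15
position: [0.5466, -0.1692, 0.0838]
tool_rot: [[0.955, 0.298, 0.0], [0.298, -0.955, 0.0], [0.001, -0.0, -1.0]]
ft_force: [-7.5, 8.0, 21.2]
grip_width: 0.0255
```

Run:
```python
from h import *
s=env.observe();im=env.get_image('wrist');im2=env.get_image('side')
print(s['time_s'],s['position'],s['ft_force'],s['wrist_torque'])
cv2.imwrite('pics/w6.png',cv2.resize(im,None,fx=1.5,fy=1.5)[:,:,::-1])
cv2.imwrite('pics/s6.png',cv2.resize(im2[70:180,190:340],None,fx=5,fy=5)[:,:,::-1])
```

```text
10.15 [ 0.5466 -0.1692  0.0838] [-7.4773  7.9631 21.2431] [1.2212 1.2531 0.0352]
```

View pics/w6.png

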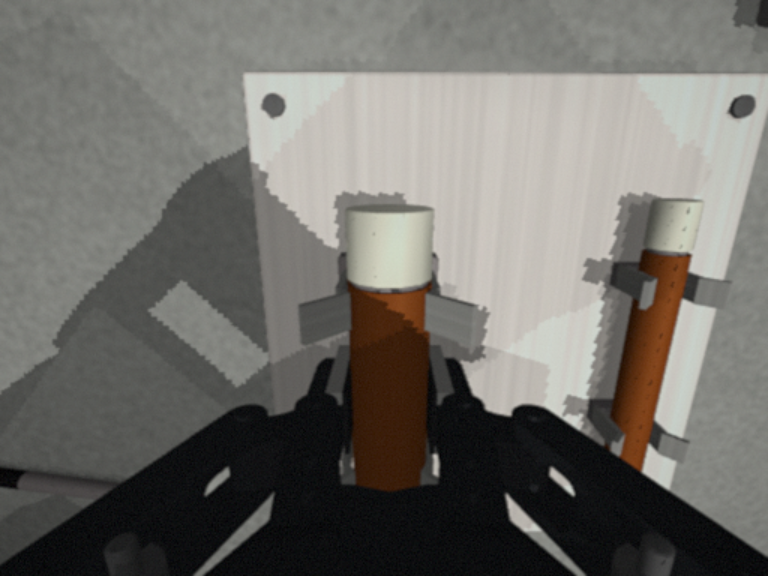

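View pics/s6.png

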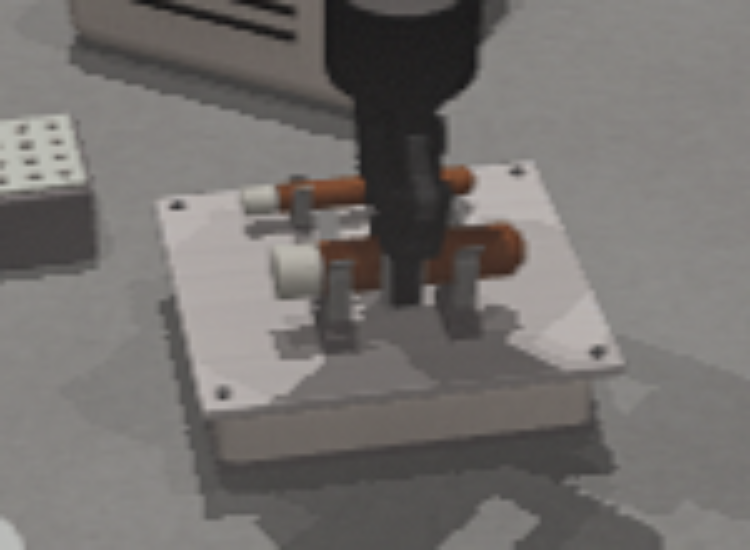

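The tube is seated in both clips. The force rose to 21 N with no further travel, the TCP is at 83.8 mm and the grip is unchanged. I'll press a bit more to be sure, then unload, release and retreat.

Request:
{"method": "move_arm", "body": {
  "moves": [
    [0,0,1.5,0],
    [0,0,1.5,0],
    [0,0,0,0],
    [0,0,-1.5,0],
    [0,0,-1.5,0]
  ]
}}

```text
time_s: 10.75
position: [0.5465, -0.1692, 0.0839]
tool_rot: [[0.955, 0.297, -0.0], [0.297, -0.955, 0.001], [-0.0, -0.001, -1.0]]
ft_force: [-3.5, 6.1, 11.1]
grip_width: 0.025
```

Request:
{"method": "move_arm", "body": {
  "moves": [
    [0,0,0,0],
    [0,0,0,0],
    [0,0,0,0],
    [0,0,0,0],
    [0,0,0,0],
    [0,0,0,0],
    [0,0,0,0],
    [0,0,0,0]
  ],
  "grip": 0
}}

```text
time_s: 11.55
position: [0.5469, -0.1698, 0.0834]
tool_rot: [[0.955, 0.297, 0.0], [0.297, -0.955, -0.0], [0.0, 0.0, -1.0]]
ft_force: [-0.5, 0.4, 1.1]
grip_width: 0.085
```

Request:
{"method": "move_arm", "body": {
  "moves": [
    [0,0,-20,0],
    [0,0,-50,0],
    [0,0,-90,0],
    [0,0,-130,0],
    [0,0,-150,0],
    [0,0,-150,0],
    [0,0,-150,0],
    [0,0,-150,0]
  ]
}}

```text
time_s: 12.35
position: [0.5464, -0.1695, 0.2318]
tool_rot: [[0.955, 0.297, -0.002], [0.297, -0.955, 0.001], [-0.002, -0.002, -1.0]]
ft_force: [-0.1, 0.6, -0.5]
grip_width: 0.0854
```

Run:
```python
from h import *
import pickle
s=env.observe();im=env.get_image('wrist');im2=env.get_image('side')
pickle.dump((s,im),open('w7.pkl','wb'))
print(s['time_s'],s['position'],s['ft_force'],s['grip_width'])
cv2.imwrite('pics/w7.png',cv2.resize(im[60:300,160:400],None,fx=2.5,fy=2.5)[:,:,::-1])
cv2.imwrite('pics/s7.png',cv2.resize(im2[70:180,190:340],None,fx=5,fy=5)[:,:,::-1])
```

```text
12.35 [ 0.5464 -0.1695  0.2318] [-0.0816  0.5576 -0.5199] 0.08535014564415078
```

View pics/w7.png

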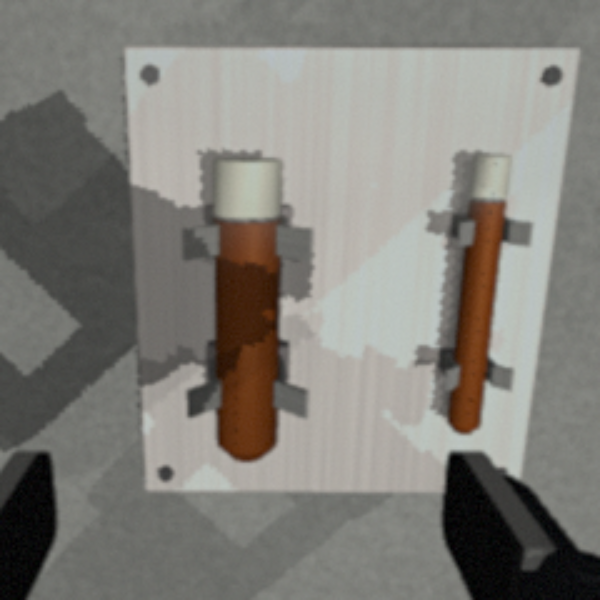

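View pics/s7.png

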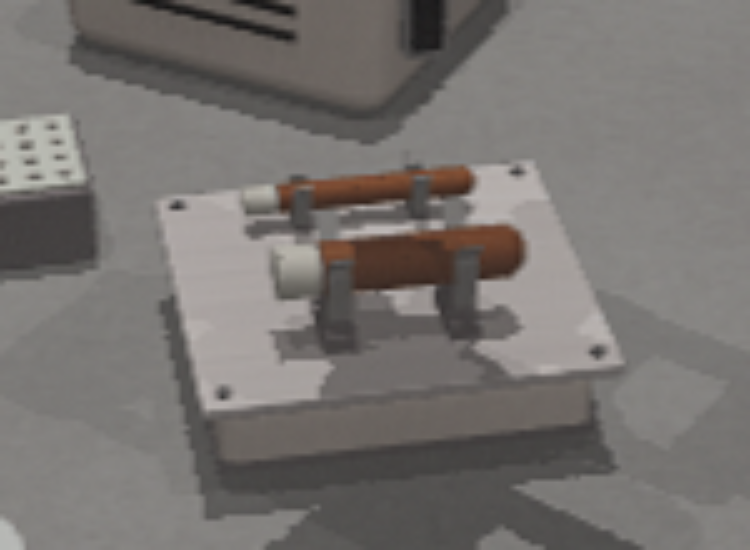

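Run:
```python
from h import *
import pickle
s,im=pickle.load(open('w7.pkl','rb'))
g=lambda x,y,z:atz('wrist',(60+y/2.5,160+x/2.5),z,s)
A=g(249,160,.112);B=g(247,458,.102);print('wrist mid',(A+B)/2,np.linalg.norm((A-B)[:2]),np.degrees(np.arctan2(*(A-B)[1::-1])))
o=env.get_image('side')
R=lambda x,y:ray('side',(70+y/5,190+x/5))
# vertical plane through clip line
c=np.array([.547,-.1685,.102]);a=np.radians(17.3);u=np.array([np.cos(a),np.sin(a),0]);n=np.array([-np.sin(a),np.cos(a),0])
for xy in [(276,274),(522,250)]:
    q,d=R(*xy);p=q+d*(n@(c-q))/(n@d);print('along',u@(p-c)*1000,'z',p[2])
for k,z in [('tube_short_mid',.03),('tube_thin_mid',.022)]:
    d=env.silhouettes('side',k)[0];A,B,w=axis(d['region']);print(k,(atz('side',A,z)+atz('side',B,z))/2)
print(env.observe()['time_s']);
```

```text
wrist mid [ 0.5446 -0.1698  0.107 ] 0.1319749927156452 16.86361458419108
along 62.81383099742498 z 0.10193343010769618
along -66.2861103295243 z 0.1008300037343769
tube_short_mid [0.5432 0.0909 0.03  ]
tube_thin_mid [0.5354 0.3281 0.022 ]
12.6
```

The tube's ends are at z = 101–102 mm against 102 required. It is centred to about 2 mm and its angle is 16.9° against 17.3°. The other two tubes haven't moved, so I'm handing in.

```bash
python3 -c "
from rig import env
print(env.close_job())"
```

```text
the job is handed in; nothing more can be done
None
```

The large amber tube is snapped into both clips of the empty pair on the rocker, and the gripper has let go and backed off to about 0.23 m. I handed the job in at about 12.6 s, and no verdict was reported.

- **Pressing:** I pressed the tube down with the gripper still on it. It came to rest with the TCP at 84 mm. Pressing further raised the force to 21 N without any more travel, so it was on its seats.
- **Final position:** The tube axis is at 101–102 mm height (102 required). It is within about 2 mm of the middle along its length and about 1 mm sideways. Its angle is within about 0.5° of the clips' line.
- **Other tubes:** The short and thin tubes were re-measured within 1–2 mm of where they started.
- **One reading disagreed:** While holding the 28 mm tube, the gripper reported an opening of about 25.3 mm. The pictures showed it was the right tube, held level and centred.

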